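# Load a bar in the bend tester and bring the nose down to a light preload

### The job

Set up the bend test: take the whole dark bar with the white band round its middle, feed it from the open end under the raised loading nose onto the two support rollers, between their side guides, and slide it gently home against the end stop. Let go of it, then push the carriage down by its black knob until the nose bears on the bar with a light preload of about 10 newtons, feeling for the contact and never pressing beyond 25 newtons, and take the hand away. Leave the other things on the table where they lie and do not press the red stop button.

Things in the scene. Friction and masses are not known exactly. Their poses are not given: they have to be found in the camera images.
- bar: the test bar: a straight dark carbon-fibre bar 200 x 25 x 12 mm, about 110 g (80 to 150), with a white band 4 mm wide round its middle, lying flat on the table. Origin at its centre; x along its length, z normal to its 200 x 25 face. Either end may go first, either face up.
- machine: the fixed bend-test stand. Origin at table level straight below the loading nose; x along the bar's seat, from the open end (robot's side, where the bar is fed in) to the end stop; z up. Grey base plate 300 mm along x, y -190 to +80, 25 mm high; aluminium column 60 x 62 mm, 425 mm high, centred at y -145.
- seat (a point): where the centre of a seated bar belongs: in the machine's frame (0, 0, 81 mm), same axes. Two support rollers (dia 12, axes along y) are at x -50 and +50, their tops 75 mm above the table. The beam under them is 150 x 30 mm, its top 55 mm above the table; outside it (x below -75) there is only the base plate. The seated bar sticks out to x -100.
- guides (a point): middle of the entry between the two side guides of the support at the open end, level with the guides' tops (85 mm above the table), at machine x -50. Each support has two such guides, 18 mm long, 34 mm apart (machine y -17 to +17).
- end_stop: the steel stop plate at the far end of the fixture, fixed to the stand: 32 mm wide, 54 mm high, top 93 mm above the table. Origin on the face that the bar's end meets, at the height of the seated bar's centre; x points the way the bar is pushed.
- carriage: the grey carriage that slides straight up and down on the column, with all it carries: dial force gauge, plunger, loading nose. Origin at the centre of the flat top of its round black palm knob (dia 40, 22 mm high, on a stem 14 mm thick, 12 mm clear above a bracket), straight above the nose; z up.
- brake (a point): the slide block on the column. Its friction brake holds the carriage wherever it is left, and holds preloads up to about 20 N. In free air, pushing the carriage down takes a steady push of 2 to 7 N, different each time; lifting it takes about 25 N. The load on the nose adds to it while the carriage moves.
- gauge (a point): centre of the white dial on the +y face of the dark gauge (56 x 34 x 82 mm, underside 128 mm below the knob's top). The gauge carries the loading nose on a spring plunger that gives 1 mm for every 6 N on the nose; the red pointer turns 45 degrees clockwise for every 10 N. The steel nose is 22 mm along the bar, 30 mm across, round below.
- nose_holder (a point): where the plunger leaves the gauge's underside; it moves with the carriage, not with the plunger. The nose below it is screwed in or out differently each time and is not measured: its tip is 178 to 188 mm below the knob's top (50 to 60 mm below this point), and starts 30 to 55 mm above the top of a seated bar.
- estop (a joint): the red mushroom button (dia 38 mm) on a yellow box 75 x 75 x 45 mm: 0 = out, 0.006 m = fully pressed. Not to be pressed.
- estop_box: the yellow box under the red stop button, fixed; origin at the centre of its underside. With the button it is about 75 mm high.
- half_a: broken half of a tested bar, 90 x 25 x 12 mm; origin at its centre. Bystander.
- half_b: the other broken half, 90 x 25 x 12 mm; origin at its centre. Bystander.
- hex_key: dark steel L-shaped hex key, 120 x 35 mm, 10 mm thick; origin on its long leg. Bystander.
- caliper: steel caliper with a black slider, 190 mm long, 12 mm high; origin at the middle of its beam's underside. Bystander.
- parts_tray: blue tray with spare rollers, 150 x 110 x 35 mm; origin at the centre of its underside. Bystander.
- mug: white mug, dia 82 mm, 95 mm high; origin at the centre of its underside. Bystander.
Things that resemble listed ones, but are neither listed nor needed, are in the scene too. What is shaped like the bar but blue or green is not meant.

How it is judged (in metres and radians):
On the way:
1. the bar lies on both rollers, between the guides and home against the end stop, let go, with the nose still clear of it (x of bar in the frame of machine between -0.003 and 0.004 m and y of bar in the frame of machine between -0.0075 and 0.0075 m and z of bar in the frame of machine between 0.078 and 0.084 m and angle between the x axis of bar and the x axis of machine, either way round below 0.09 rad and contact force between the fingers and bar below 0.2 N and contact force between bar and carriage below 0.2 N and linear speed of bar below 0.01 m/s), for 0.2 s.
At the end, for the whole second after the job is handed in: The bar rests on both rollers along the fixture (within 5 degrees), between the guides (within 7.5 mm of the middle), its end within 3 mm of the end stop, and the nose bears on it with 4 to 18 N by itself, all at rest (x of bar in the frame of machine between -0.003 and 0.004 m and y of bar in the frame of machine between -0.0075 and 0.0075 m and z of bar in the frame of machine between 0.078 and 0.084 m and angle between the x axis of bar and the x axis of machine, either way round below 0.09 rad and contact force between bar and carriage between 4 and 18 N and linear speed of bar below 0.01 m/s and linear speed of carriage below 0.003 m/s); the robot touches nothing.
It fails at once if the nose presses on the bar with more than 30 N (contact force between bar and carriage above 30 N).
It fails at once if the bar is rammed against the end stop with more than 30 N (contact force between bar and end_stop above 30 N).
It fails at once if the red stop button is pressed (value of joint estop above 0.003 m).
It fails at once if another thing on the table is moved by more than 20 mm (distance of any of half_a, half_b, hex_key, caliper, parts_tray, mug from where it was at the start of the episode above 0.02 m).
It also fails if it takes over 58 s, if anything falls off the work surface, if the arm or the gripper's body presses on something with over 40 N, if the wrist force passes 120 N, or if a joint passes its speed limit or range.

### The arm

A 6-joint arm with a two-finger parallel gripper is mounted at the origin on the work surface. World frame = base frame: x ahead of the robot, y to its left, z up, the work surface at z = 0. Lengths are in mm, angles in rad, forces in N, time in s.
With the tool pointing down it reaches from about 350 to 925 mm from the base axis. Payload 6.4 kg.
Tool frame: the origin (TCP) lies midway between the tips of the shut fingers; the grasp point (between the pads) lies grip_point_offset behind it (grip_point_offset is the distance from the TCP to the grasp point, in mm); z points along the fingers, y is the line along which they close (so a half turn about z gives the same grasp; the last joint's range is limited). The gripper opens to 85 mm and grips with 20 to 120 N. Pads are 22 mm wide; open, the fingers measure 114 mm over their backs; the gripper's body (76 mm by 85 mm) begins 54 mm behind the grasp point. The pads swing forward as they close: fully open they stand 13 mm farther back than shut.
Start: joints at [-1.392, 0.245, 1.558, -0, 1.339, -0.174], TCP at [224.598, -609.975, 231.29] pointing down, gripper open.
Joint ranges: [-3.13, 3.13], [-1.02, 2.26], [0.13, 2.54], [-0.95, 4.09], [0.21, 2.88], [-2.74, 2.74]. Speed limits (rad/s): [2.57, 2.57, 3.14, 3.14, 3.14, 3.14].

### API

Orientations are given as a unit quaternion [w, x, y, z].
In Python, from bench import observe, camera, job_done, grip_point_offset gives the robot as it stands. The module is installed in compiled form; this text tells all that it offers.
- The arm moves only by the tool send_rows, never from a script. Its argument "commands" is a list of rows, each a list of 3 entries, a list of its own where there are three numbers: the opening in per cent of the stroke, from 0 (shut) to 100 (fully open), then the shift along the tool's x, y, z in m, then the turn about the tool's z in rad. In form: [[grip, [dx, dy, dz], yaw], ...]. A call has 1 to 5 rows; each row is the pose to reach, as a shift and turn from the pose commanded when the call began, along the tool's axes at that moment; what a row does not reach only later rows make up. A row lasts 1/8 s, in which the tool goes at most 62.5 mm and 10.7 degrees, less where a joint would pass 70% of its speed; a pose out of reach is approached as far as the arm can. A call with a gripper value outside its range is refused whole. The fingers move at their own pace and stop on an object; "newtons" is the grip in N (left out, the last holds). Time passes only in rows, so rows that repeat a pose let the fingers close. It gives the time, the measured TCP pose, the force and the opening at its end, in the units of the state.
- observe(): the state, without advancing time (a new reading comes with each control period).
- camera(name): name is "scene" or "top" or "wrist"; returns a dict with "frame" (400x640x3 uint8, red, green, blue), "range_z" (400x640 float32, mm along the optical axis (not along the pixel's ray), 0 where there is no reading), "camera_matrix" (3x3 intrinsics, pixels), "origin" and "attitude" of the camera in the world. Camera axes: x right, y up, looking along -z (the intrinsics and any distortion apply to the point x, -y, -z); pixel columns grow to the right and rows downward; lengths in mm; the calibration is good to about 2 mm. The wrist camera is an equidistant fisheye: a pixel r from the principal point sees the ray r / f radians off the axis. A picture is of the moment at which its call begins.
- job_done(): hands the job in, once; it reports no verdict.
The state is a dict: "time_s": time; "qpos": joint angles; "qvel": joint speeds; "tau": joint torques, N m; "ee_pos": TCP position; "ee_rot": TCP orientation; "contact_force": force on the tool from outside, world axes, zero at the start; "ft_torque": the same for the moment, N m; "opening": opening from 0.0 (shut) to 1.0 (fully open).
Only numpy, scipy, OpenCV 4.12 (cv2) and the standard library are available. Lean on these libraries where they do the work, as an engineer would, in place of code of your own. Each camera call takes 0.05 s, during which the arm holds its last target. There are 200 camera calls.

## Working session

There is one attempt and no reset: what is moved stays moved. The work goes in short steps, Python scripts to look and compute and a tool call to move; the robot and the scene stay as the last step left them, time stands still between calls to the robot, and variables do not carry over. Pictures are saved under pics/ and viewed, on a budget of 10 in all, crops included, one or two more only if the job needs it, and the job is handed in when it is done.

Besides the shell and the picture viewer there is one more tool, called after "Call:" in YAML: its name, and indented under it one key for each argument. send_rows: Moves the arm, as the interface text tells. Its arguments: {"type":"object","properties":{"commands":{"type":"array","items":{"type":"array"}},"newtons":{"type":"number"}},"required":["commands"]}

```bash
mkdir -p pics && cat > h.py <<'E'
import numpy as np,cv2
from scipy.spatial.transform import Rotation as R
from bench import observe,camera,job_done,grip_point_offset
def rot(a):
    a=np.array(a,float)
    return a if a.shape==(3,3) else R.from_quat(np.r_[a[1:],a[0]]).as_matrix()
def pts(c):
    K=np.array(c['camera_matrix']);z=c['range_z'];v,u=np.mgrid[:z.shape[0],:z.shape[1]]
    p=np.stack([(u-K[0,2])/K[0,0]*z,-(v-K[1,2])/K[1,1]*z,-z],-1)
    return p@rot(c['attitude']).T+np.array(c['origin'])
def save(c,n): cv2.imwrite(f'pics/{n}.png',cv2.cvtColor(c['frame'],cv2.COLOR_RGB2BGR))
E
python3 - <<'E'
from h import *
import pickle
print(observe(),grip_point_offset)
for n in('scene','top'):
    c=camera(n);save(c,n+'1');pickle.dump(c,open(n+'1.pkl','wb'));print(n,c['camera_matrix'],c['origin'],c['attitude'],c.keys())
E
```

```text
{'time_s': 0.0, 'qpos': array([-1.39209782e+00,  2.45818847e-01,  1.55900340e+00,  1.30643785e-05,
        1.33869696e+00, -1.74114340e-01]), 'qvel': array([ 0.00141717,  0.00054329,  0.00031371, -0.00133507,  0.00071745,
        0.00090847]), 'tau': array([ 1.88091632e-03, -4.29513109e+01, -3.26121140e+01,  2.89505192e-05,
        5.48030177e-03,  1.17297847e-05]), 'ee_pos': array([ 224.50054151, -609.41190507,  230.1829737 ]), 'ee_rot': array([-9.63288743e-04,  9.84480503e-01,  1.75491343e-01,  4.14765517e-06]), 'contact_force': array([-0.14331478,  0.53108229, -0.47157721]), 'ft_torque': array([-0.055131  , -0.006917  , -0.03905238]), 'opening': 0.9983210094792889} 18.700000000000003
scene [[366.91113001   0.         319.08855519]
 [  0.         366.91113001 204.78607045]
 [  0.           0.           1.        ]] [ 942.90100635  501.24663687 1111.85053461] [0.3481772  0.10775366 0.27764172 0.88886268] dict_keys(['frame', 'range_z', 'camera_matrix', 'origin', 'attitude'])
top [[444.12919946   0.         317.92741606]
 [  0.         444.12919946 195.60974238]
 [  0.           0.           1.        ]] [ 230.13260934   44.16106578 1431.65081429] [-0.68065649 -0.07395959  0.07468253  0.72502362] dict_keys(['frame', 'range_z', 'camera_matrix', 'origin', 'attitude'])
```

View pics/scene1.png

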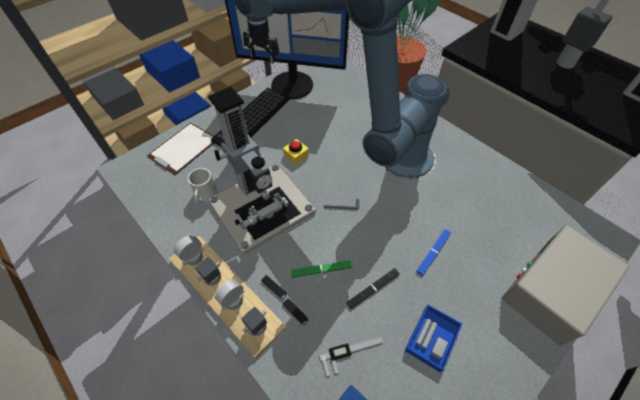

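View pics/top1.png

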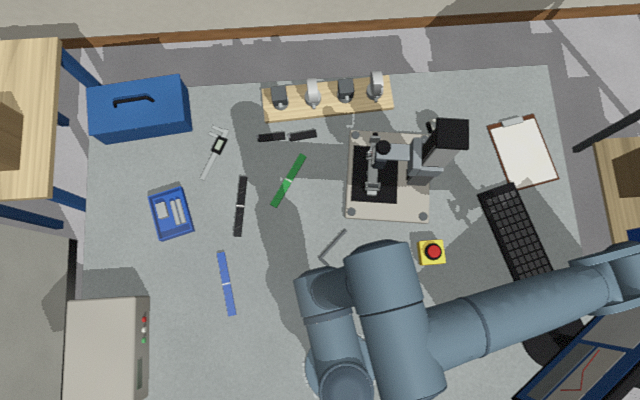

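The scene view shows dark pieces at (285,298) and (373,288) and the machine at (258,205). In the top view they are at (287,135), which looks like two halves in line, and at (240,205), which looks whole. The machine is at (385,170) and the estop at (432,252).

```bash
python3 - <<'E'
from h import *
import pickle
c=pickle.load(open('top1.pkl','rb'));f=c['frame'];P=pts(c)
a=cv2.resize(f[115:245,225:330],None,fx=4,fy=4,interpolation=cv2.INTER_CUBIC);b=cv2.resize(f[105:235,335:450],None,fx=4,fy=4,interpolation=cv2.INTER_CUBIC)[:520]
im=np.hstack([a,b])[:, :, ::-1];im=cv2.resize(im,None,fx=.9,fy=.9);cv2.imwrite('pics/crop1.png',im);print(im.shape)
K=c['camera_matrix'];
def ray(u,v,z):
    d=rot(c['attitude'])@np.array([(u-K[0,2])/K[0,0],-(v-K[1,2])/K[1,1],-1]);o=c['origin'];return o+d*(z-o[2])/d[2]
m=((f.max(2)<70)).astype(np.uint8)
n,l,s,ce=cv2.connectedComponentsWithStats(m)
for i in range(1,n):
    if s[i,4]>60 and s[i,4]<3000 and 225<ce[i][0]<460 and 100<ce[i][1]<260:
        q=P[l==i];r=cv2.minAreaRect(np.argwhere(l==i)[:,::-1].astype(np.float32))
        print(s[i],ce[i].round(1),np.median(q,0).round(0),r,ray(*r[0],12).round(1))
for u,v in[(370,128),(400,128),(350,215),(425,215),(375,190),(383,146),(240,205),(430,155),(445,130),(368,180)]:print(u,v,P[v,u].round(0),f[v,u])
E
```

```text
(468, 792, 3)
[ 422  118   47   47 1327] [446.3 135.9] [ 572. -277.  438.] ((445.0, 141.0), (46.0, 46.0), 90.0) [ 693.1 -403.6   12. ]
[290 130  27  11 187] [302.8 135.1] [745.  71.  12.] ((302.5135192871094, 135.0811004638672), (7.233555793762207, 26.3038387298584), 80.53767395019531) [744.7  71.9  12. ]
[258 132  27  10 202] [271.  136.8] [746. 179.  12.] ((270.9306945800781, 136.8069305419922), (7.761290073394775, 26.567493438720703), 84.2894058227539) [745.5 178.3  12. ]
[373 139  18  16 185] [382.1 146.5] [ 591. -144.  308.] ((382.176513671875, 145.7058868408203), (17.46256446838379, 14.55213737487793), 75.96376037597656) [ 690.2 -192.1   12. ]
[406 141   7  42 120] [409.6 163.6] [ 562. -227.  243.] ((409.1961975097656, 161.48678588867188), (5.038717746734619, 41.178489685058594), 2.4895529747009277) [ 629.7 -276.5   12. ]
[ 351  145   47   58 1716] [373.3 177.4] [ 570. -136.   26.] ((374.6190185546875, 173.9775848388672), (45.27468490600586, 55.433589935302734), 3.3664603233337402) [ 594.4 -158.2   12. ]
[237 177  10  28 190] [241.8 190.2] [567. 281.  12.] ((241.80487060546875,
[... 154 characters left out ...]
 ((238.3597412109375, 221.26220703125), (7.1780500411987305, 28.27047348022461), 6.340191841125488) [465.2 295.1  12. ]
[350 240  48  16 191] [371.8 245.6] [296. -41. 716.] ((372.6523132324219, 245.5004425048828), (6.506048202514648, 48.76398468017578), 74.21924591064453) [ 359.9 -130.9   12. ]
370 128 [ 759. -159.    0.] [114 119 115]
400 128 [ 752. -260.    2.] [161 167 165]
350 215 [459. -65.  32.] [121 123 121]
425 215 [ 445. -304.   28.] [ 97 105 109]
375 190 [ 529. -147.   65.] [112 113 114]
383 146 [ 594. -145.  307.] [33 34 35]
240 205 [519. 289.  11.] [199 200 196]
430 155 [ 548. -255.  349.] [97 97 94]
445 130 [ 579. -271.  443.] [33 34 32]
368 180 [ 565. -129.   56.] [116 116 117]
```

View pics/crop1.png

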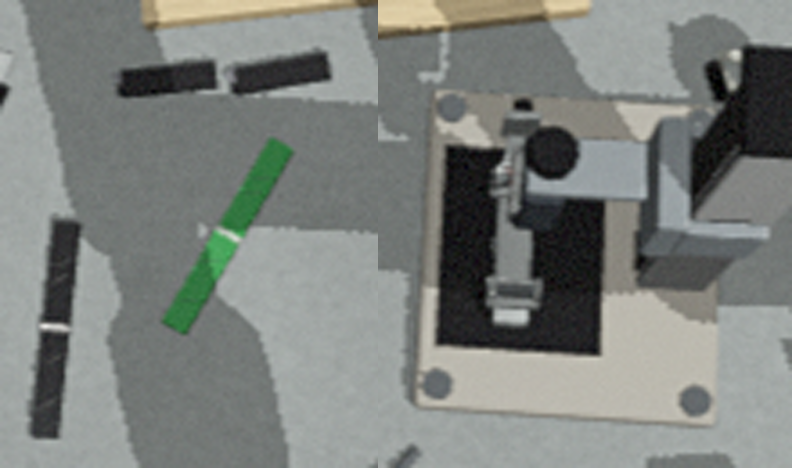

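The crop confirms it: the left dark piece is whole with a white band, and the two dark halves lie end to end at the top. Next I'll fit the machine's pose from depth.

```bash
python3 - <<'E'
from h import *
import pickle
for n in('top','scene'):
    c=pickle.load(open(n+'1.pkl','rb'));P=pts(c)
    reg=(P[...,0]>380)&(P[...,0]<780)&(P[...,1]>-380)&(P[...,1]<-20)
    for lo,hi in((18,32),(48,62),(79,100),(295,320)):
        m=(reg&(P[...,2]>lo)&(P[...,2]<hi)).astype(np.uint8)
        nn,l,s,ce=cv2.connectedComponentsWithStats(m)
        for i in range(1,nn):
            if s[i,4]>15:
                q=P[l==i];r=cv2.minAreaRect(q[:,:2].astype(np.float32))
                print(n,lo,s[i,4],'med',np.median(q,0).round(0),'min',q.min(0).round(0),'max',q.max(0).round(0),'rect',np.round(r[0],1),np.round(r[1],1),round(r[2],1))
c=pickle.load(open('top1.pkl','rb'));P=pts(c);f=c['frame'].astype(int)
# base plate: light beige, edges by colour
m=(abs(P[...,2]-27)<10)&(P[...,0]>400)&(P[...,0]<760)&(P[...,1]>-380)&(P[...,1]<-20)
v,u=np.where(m);print(u.min(),u.max(),v.min(),v.max())
E
```

```text
top 18 4421 med [ 526. -174.   25.] min [ 423. -327.   18.] max [748. -49.  32.] rect [ 585.6 -198.2] [269.2 301. ] 83.0
top 18 374 med [ 713. -246.   25.] min [ 690. -342.   18.] max [ 735. -179.   32.] rect [ 709.2 -259.6] [163.4  39.7] 83.1
top 48 17 med [ 692. -157.   53.] min [ 689. -169.   48.] max [ 696. -143.   62.] rect [ 691.5 -155.9] [26.3  6.7] 84.8
top 48 159 med [ 585. -141.   55.] min [ 552. -158.   49.] max [ 639. -125.   62.] rect [ 595.7 -142.3] [31.6 86.6] 87.6
top 48 20 med [ 546. -270.   54.] min [ 543. -295.   49.] max [ 558. -254.   62.] rect [ 546.1 -273.1] [43.6  9.3] 69.8
top 48 53 med [ 526. -135.   55.] min [ 518. -155.   49.] max [ 538. -120.   61.] rect [ 527.8 -136.8] [35.1 18.6] 86.5
top 79 58 med [ 697. -159.   87.] min [ 690. -172.   79.] max [ 716. -143.   98.] rect [ 701.1 -155.7] [25.9 27.2] 15.5
top 79 44 med [ 545. -280.   89.] min [ 541. -313.   79.] max [ 563. -251.  100.] rect [ 546.2 -280.1] [66.  13.5] 69.5
top 295 185 med [ 590. -144.  308.] min [ 573. -164.  296.] max [ 612. -125.  314.] rect [ 591.8 -143.9] [37.9 37.6] 59.2
top 295 112 m
[... 771 characters left out ...]
3.   48.] max [ 669. -116.   62.] rect [ 655.4 -142.4] [26.2 57.4] 12.0
scene 79 83 med [ 706. -364.   88.] min [ 662. -379.   79.] max [ 740. -355.   97.] rect [ 700.8 -367.1] [23.6 77.4] 88.8
scene 79 54 med [ 593. -260.   89.] min [ 570. -314.   80.] max [ 605. -253.  100.] rect [ 597.  -277.4] [30.2 66.5] 25.4
scene 79 45 med [ 697. -157.   88.] min [ 688. -174.   79.] max [ 712. -142.   95.] rect [ 700.2 -159.8] [33.2 21.5] 78.5
scene 295 143 med [ 584. -257.  307.] min [ 545. -321.  295.] max [ 605. -249.  320.] rect [ 587.1 -275.7] [42.7 82.1] 39.4
scene 295 136 med [ 593. -141.  307.] min [ 574. -163.  295.] max [ 610. -126.  312.] rect [ 592.3 -144. ] [36.2 36.6] 4.6
345 433 125 222
```

Call:
send_rows:
  commands:
    - [50, [0.043, -0.042, 0], 0.1]
    - [50, [0.086, -0.084, 0], 0.2]
    - [50, [0.129, -0.125, 0], 0.3]
    - [50, [0.172, -0.166, 0], 0.4]
    - [50, [0.215, -0.208, 0], 0.489]
  newtons: 80

```text
time_s: 0.72
ee_pos: [354.9, -338.5, 230.9]
ee_rot: [-0.0, 0.998, -0.07, -0.0]
contact_force: [0.6, -0.1, 0.4]
opening: 0.499
```

Call:
send_rows:
  commands:
    - [50, [0, -0.06, 0], 0]
    - [50, [0, -0.12, 0], 0]
    - [50, [0, -0.18, 0], 0]
    - [50, [0, -0.24, 0], 0]
    - [50, [0, -0.3, 0], 0]

```text
time_s: 1.35
ee_pos: [394.9, -41.4, 231.2]
ee_rot: [0.0, 0.998, -0.068, 0.0]
contact_force: [1.4, -0.3, 0.3]
opening: 0.502
```

Call:
send_rows:
  commands:
    - [50, [0, -0.06, 0], 0]
    - [50, [0, -0.12, 0], 0]
    - [50, [0, -0.18, 0], 0]
    - [50, [0, -0.24, 0.03], 0]
    - [50, [0, -0.3, 0.06], 0]

```text
time_s: 1.98
ee_pos: [434.9, 248.0, 174.9]
ee_rot: [-0.0, 0.998, -0.068, 0.001]
contact_force: [1.3, -0.1, -0.2]
opening: 0.501
```

Call:
send_rows:
  commands:
    - [50, [-0.003, -0.045, 0.02], 0]
    - [50, [-0.003, -0.045, 0.05], 0]
    - [50, [-0.003, -0.045, 0.08], 0]
    - [50, [-0.003, -0.045, 0.08], 0]

```text
time_s: 2.48
ee_pos: [435.6, 290.0, 92.6]
ee_rot: [0.001, 0.998, -0.068, -0.003]
contact_force: [-0.9, 0.4, 0.8]
opening: 0.502
```

```bash
python3 - <<'E'
from h import *
c=camera('wrist');save(c,'w1');print(c['camera_matrix'],c['origin'],c['attitude']);o=observe();print(o['ee_pos'],o['ee_rot'])
E
```

```text
[[309.70691629   0.         313.8192447 ]
 [  0.         309.70691629 202.29782295]
 [  0.           0.           1.        ]] [511.32397294 279.20886345 235.81580076] [-0.64969494  0.10065478 -0.11361898  0.74488645]
[437.15199813 290.51153672  94.61791088] [ 5.29507162e-04  9.97681771e-01 -6.80399143e-02 -1.17186229e-03]
```

View pics/w1.png

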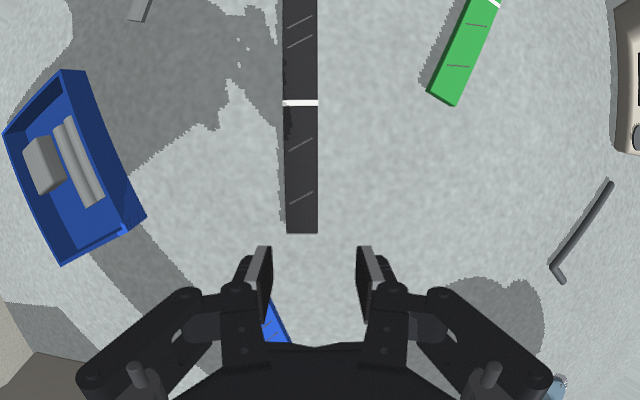

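The wrist view shows the banded bar at columns 283-318, band at row 103, near end at row 233. The fingers are centred at about column 314, so the tool must shift a few mm. I'll measure that.

```bash
cat >> h.py <<'E'
def wray(c,u,v,z):
    K=np.array(c['camera_matrix']);x=(u-K[0,2])/K[0,0];y=(v-K[1,2])/K[1,1];t=np.hypot(x,y)
    s=np.sin(t)/max(t,1e-9);d=rot(c['attitude'])@np.array([x*s,-y*s,-np.cos(t)]);o=np.array(c['origin']);return o+d*(z-o[2])/d[2]
def totool(o,t): return rot(o['ee_rot']).T@(np.array(t)-o['ee_pos'])
E
python3 - <<'E'
from h import *
c=camera('wrist');f=c['frame'];o=observe()
m=(f.max(2)<85)
for v in(20,60,100,104,150,200,225):
    r=f[v].max(1);u=np.where((r<90)&(np.arange(640)>255)&(np.arange(640)<340))[0]
    if len(u)>5:
        a=wray(c,u.min()-.5,v,12);b=wray(c,u.max()+.5,v,12);print(v,u.min(),u.max(),a.round(1),b.round(1),((a+b)/2).round(1),np.linalg.norm(a-b).round(1))
print('band',wray(c,300,103,12).round(1),'end',wray(c,301,233.5,12).round(1))
for p in ((439,298.9,92.6),): print(totool(o,p).round(1))
print(o['ee_pos'],R.from_matrix(rot(o['ee_rot'])).as_rotvec())
E
```

```text
20 284 317 [581.9 291.9  12. ] [578.1 267.7  12. ] [580.  279.8  12. ] 24.5
60 284 318 [551.3 295.9  12. ] [547.6 271.2  12. ] [549.4 283.5  12. ] 25.0
100 284 318 [522. 300.  12.] [518.3 275.1  12. ] [520.2 287.6  12. ] 25.2
150 285 318 [485.5 304.8  12. ] [482.  280.1  12. ] [483.8 292.4  12. ] 25.0
200 286 318 [447.5 310.1  12. ] [444.  285.1  12. ] [445.8 297.6  12. ] 25.2
225 288 318 [427.  311.9  12. ] [423.7 287.8  12. ] [425.4 299.9  12. ] 24.3
band [518.  288.6  12. ] end [418.4 302.5  12. ]
[-0.3 -8.1  3.3]
[438.23766829 290.83531182  95.94253309] [-3.13413594e+00  2.14074063e-01 -4.08719393e-04]
```

Call:
send_rows:
  commands:
    - [50, [0.001, -0.0075, 0.03], 0]
    - [50, [0.001, -0.0075, 0.06], 0]
    - [50, [0.001, -0.0075, 0.075], 0]
    - [50, [0.001, -0.0075, 0.083], 0]
    - [50, [0.001, -0.0075, 0.083], 0]

```text
time_s: 3.2
ee_pos: [440.5, 298.2, 12.9]
ee_rot: [-0.0, 0.998, -0.068, 0.0]
contact_force: [0.3, 0.5, 0.1]
opening: 0.501
```

```bash
python3 - <<'E'
from h import *
o=observe();print(o['ee_pos'],o['contact_force'],totool(o,(440.2,298.3,5)))
print(np.degrees(2*np.arctan2(o['ee_rot'][2],o['ee_rot'][1])))
E
```

```text
[440.47193406 298.21455185  12.92572825] [0.29649621 0.51995306 0.094455  ] [-0.28640033 -0.0445628   7.92555404]
-7.814421215961057
```

Call:
send_rows:
  commands:
    - [50, [0, 0, 0.009], 0]
    - [50, [0, 0, 0.009], 0]
    - [20, [0, 0, 0.009], 0]
    - [10, [0, 0, 0.009], 0]
    - [10, [0, 0, 0.009], 0]
  newtons: 80

```text
time_s: 3.82
ee_pos: [440.4, 298.4, 4.0]
ee_rot: [-0.0, 0.998, -0.068, 0.0]
contact_force: [-1.4, -0.3, 4.9]
opening: 0.259
```

Call:
send_rows:
  commands:
    - [0, [0, 0, 0], 0]
    - [0, [0, 0, 0], 0]
    - [0, [0, 0, -0.02], 0]
    - [0, [0, 0, -0.05], 0]
    - [0, [0, 0, -0.1], 0]

```text
time_s: 4.45
ee_pos: [438.1, 297.2, 102.1]
ee_rot: [0.001, 0.998, -0.068, -0.002]
contact_force: [2.0, 0.4, -0.7]
opening: 0.261
```

```bash
python3 - <<'E'
from h import *
o=observe();print(o['ee_pos'],o['contact_force'],o['ft_torque'],o['opening'])
c=camera('wrist');save(c,'w2')
E
```

```text
[438.08453904 297.24797101 102.10892702] [ 1.95104829  0.4336894  -0.70377275] [ 0.06678054  0.04847695 -0.02495477] 0.26099454355686375
```

View pics/w2.png

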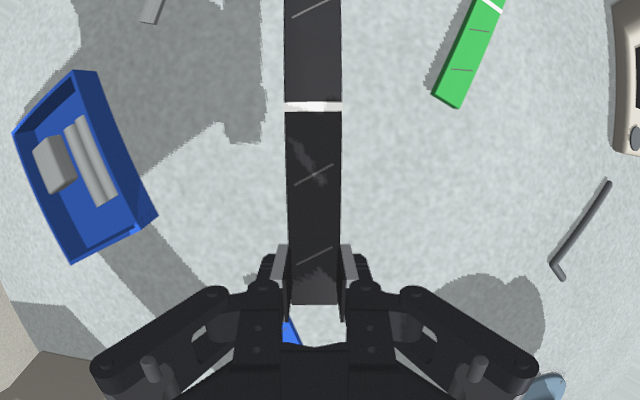

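Bar gripped and level-looking, band at row 106, columns 285-342. I'll measure its pose in the tool frame before transport.

```bash
cat >> h.py <<'E'
def wpts(c):
    K=np.array(c['camera_matrix']);z=c['range_z'];v,u=np.mgrid[:z.shape[0],:z.shape[1]].astype(float)
    x=(u-K[0,2])/K[0,0];y=(v-K[1,2])/K[1,1];t=np.hypot(x,y)+1e-9;g=np.tan(t)/t
    p=np.stack([x*g*z,-y*g*z,-z],-1);return p@rot(c['attitude']).T+np.array(c['origin'])
def barfit(c,o,show=1):
    P=(wpts(c)-o['ee_pos'])@rot(o['ee_rot']);f=c['frame']
    g=np.zeros(f.shape[:2],bool);g[5:235,270:360]=1
    m=g&(abs(P[...,2]+8)<12)&(c['range_z']>0)
    q=P[m];mid=[]
    for x in range(20,140,10):
        s=q[abs(q[:,0]-x)<3]
        if len(s)>10: mid.append((x,(s[:,1].min()+s[:,1].max())/2,np.median(s[:,2]),np.ptp(s[:,1])))
    mid=np.array(mid);a=np.polyfit(mid[:,0],mid[:,1],1);b=np.polyfit(mid[:,0],mid[:,2],1)
    w=m&(f.min(2)>150);return mid.round(1),a,b,np.median(P[w],0)
E
python3 - <<'E'
from h import *
c=camera('wrist');o=observe()
for x in barfit(c,o):print(x)
print(totool(o,(365.9,-116,122)),o['ee_pos'])
E
```

```text
[[ 2.00e+01  5.00e-01 -1.05e+01  2.48e+01]
 [ 3.00e+01  8.00e-01 -1.05e+01  2.46e+01]
 [ 4.00e+01  5.00e-01 -1.04e+01  2.47e+01]
 [ 5.00e+01  3.00e-01 -1.04e+01  2.47e+01]
 [ 6.00e+01  5.00e-01 -1.03e+01  2.47e+01]
 [ 7.00e+01  4.00e-01 -1.02e+01  2.50e+01]
 [ 8.00e+01  3.00e-01 -1.03e+01  2.55e+01]
 [ 9.00e+01  3.00e-01 -1.02e+01  2.46e+01]
 [ 1.00e+02  1.00e-01 -1.01e+01  2.49e+01]
 [ 1.10e+02  1.00e-01 -1.00e+01  2.52e+01]
 [ 1.20e+02 -2.00e-01 -1.00e+01  2.49e+01]]
[-0.00656934  0.78221453]
[ 4.83930395e-03 -1.06045682e+01]
[ 76.85980857   0.53485513 -10.39418773]
[-20.35999159 422.19486604 -15.69825968] [443.50960977 299.5832206  108.7032052 ]
```

Call:
send_rows:
  commands:
    - [0, [-0.012, 0.055, -0.016], 0]
    - [0, [-0.021, 0.11, -0.016], 0]
    - [0, [-0.021, 0.165, -0.016], -0.008]
    - [0, [-0.021, 0.22, -0.016], -0.008]
    - [0, [-0.021, 0.275, -0.016], -0.008]

```text
time_s: 5.18
ee_pos: [380.7, 27.1, 118.5]
ee_rot: [-0.0, 0.998, -0.064, -0.0]
contact_force: [1.5, -0.4, -0.7]
opening: 0.265
```

Call:
send_rows:
  commands:
    - [0, [0, 0.05, 0], 0]
    - [0, [0, 0.1, 0], 0]
    - [0, [0, 0.14, 0], 0]
    - [0, [0, 0.14, 0], 0]
    - [0, [0, 0.14, 0], 0]

```text
time_s: 5.8
ee_pos: [363.4, -109.7, 118.5]
ee_rot: [-0.001, 0.998, -0.064, -0.001]
contact_force: [-0.4, -0.1, -1.0]
opening: 0.263
```

```bash
cat >> h.py <<'E'
import math
TH=math.radians(-7.0);MO=np.array([592.2,-143.8]);MX=np.array([math.cos(TH),math.sin(TH)]);MY=np.array([-MX[1],MX[0]])
def mach(p): d=np.array(p)[...,:2]-MO;return np.stack([d@MX,d@MY,np.array(p)[...,2]],-1)
E
python3 - <<'E'
from h import *
c=camera('wrist');save(c,'w3');o=observe()
m,a,b,w=barfit(c,o);print(a,b,w)
print(o['ee_pos'],mach(o['ee_pos']),'yaw',np.degrees(2*np.arctan2(o['ee_rot'][2],o['ee_rot'][1])),o['contact_force'])
E
```

```text
[-0.00601857  1.09736884] [ 5.90025311e-03 -8.81362565e+00] [77.11586538  0.87828423 -8.55599205]
[ 363.53672342 -109.41730616  118.66460446] [-231.14905152    6.25936708  118.66460446] yaw -7.2983613295313186 [ 0.2493403   0.29180431 -0.37976064]
```

View pics/w3.png

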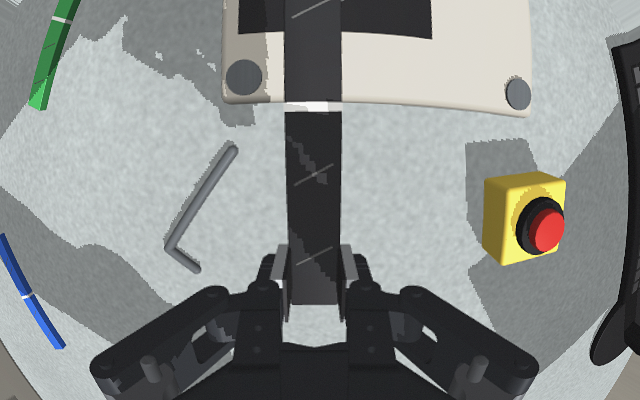

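The wrist view shows the bar held straight (columns 285-342) above the open end of the base plate. I'll shift 5 mm sideways, lower to just above the guides and check from the top and scene cameras.

Call:
send_rows:
  commands:
    - [0, [0, 0.005, 0.01], 0]
    - [0, [0, 0.005, 0.022], 0]
    - [0, [0, 0.005, 0.026], 0]
    - [0, [0, 0.005, 0.026], 0]

```text
time_s: 6.35
ee_pos: [363.0, -114.9, 92.8]
ee_rot: [-0.0, 0.998, -0.064, -0.001]
contact_force: [0.5, -0.0, -0.6]
opening: 0.264
```

```bash
python3 - <<'E'
from h import *
o=observe();print(o['ee_pos'],mach(o['ee_pos']))
ims=[]
for n,(r0,r1,c0,c1) in dict(scene=(150,250,205,325),top=(105,235,330,450)).items():
    c=camera(n);P=pts(c);M=mach(P)
    ims.append(cv2.resize(c['frame'][r0:r1,c0:c1],(400,int(400*(r1-r0)/(c1-c0))),interpolation=cv2.INTER_CUBIC)[:333])
    for x in range(-150,-20,10):
        s=M[(abs(M[...,0]-x)<5)&(abs(M[...,1])<30)&(M[...,2]>70)&(M[...,2]<105)]
        if len(s)>2: print(n,x,len(s),'y',s[:,1].min().round(1),s[:,1].max().round(1),'z',np.median(s[:,2]).round(1))
cv2.imwrite('pics/c4.png',np.hstack(ims)[:,:,::-1])
E
```

```text
[ 362.97111417 -114.87979373   92.77370801] [-231.04473503    0.76866563   92.77370801]
scene -150 17 y -10.5 13.6 z 98.4
scene -140 23 y -12.4 14.9 z 98.5
scene -130 19 y -10.8 16.4 z 98.7
scene -120 21 y -10.5 17.2 z 99.6
scene -110 23 y -10.4 15.5 z 98.0
scene -100 22 y -9.4 15.9 z 98.5
scene -90 20 y -10.3 15.5 z 98.2
scene -80 23 y -9.8 15.2 z 98.0
scene -70 21 y -11.4 15.2 z 97.9
scene -60 34 y -18.3 21.2 z 96.2
scene -50 35 y -21.9 22.0 z 75.8
scene -40 5 y -20.6 18.8 z 74.4
top -120 16 y -9.1 15.1 z 98.0
top -110 28 y -8.8 15.2 z 99.7
top -100 24 y -8.6 13.7 z 99.9
top -90 26 y -8.1 14.1 z 100.0
top -80 25 y -7.3 14.3 z 100.3
top -70 24 y -7.4 14.5 z 99.5
top -60 30 y -21.3 19.7 z 99.7
top -50 31 y -21.2 21.8 z 76.9
top -40 7 y -20.7 20.0 z 82.9
```

View pics/c4.png

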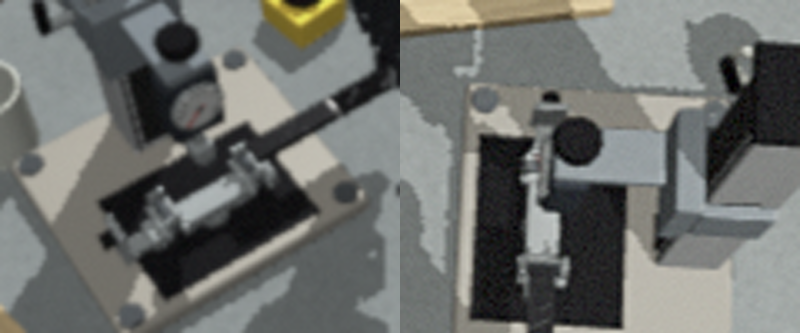

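Both views show the bar aimed between the entry guides and about 3 mm off to +y. The nose is well clear. I'll correct that, lower and start feeding.

Call:
send_rows:
  commands:
    - [0, [0, 0.003, 0], 0]
    - [0, [0, 0.003, 0.005], 0]
    - [0, [0.005, 0.003, 0.009], 0]
    - [0, [0.012, 0.003, 0.009], 0]
    - [0, [0.02, 0.003, 0.009], 0]

```text
time_s: 7.08
ee_pos: [383.4, -120.9, 84.4]
ee_rot: [-0.0, 0.998, -0.064, 0.0]
contact_force: [0.0, 0.9, -1.0]
opening: 0.264
```

Call:
send_rows:
  commands:
    - [0, [0.01, 0, 0], 0]
    - [0, [0.02, 0, 0], 0]
    - [0, [0.03, 0, 0], 0]
    - [0, [0.03, 0, 0], 0]

```text
time_s: 7.58
ee_pos: [413.2, -124.9, 84.5]
ee_rot: [0.0, 0.998, -0.064, 0.0]
contact_force: [-0.5, 0.2, -0.3]
opening: 0.258
```

```bash
cat >> h.py <<'E'
def chk(xs,names=('scene','top')):
    o=observe();print('tcp',o['ee_pos'].round(1),mach(o['ee_pos']).round(1),'F',o['contact_force'].round(1),o['ft_torque'].round(2),'yaw',np.degrees(2*np.arctan2(o['ee_rot'][2],o['ee_rot'][1])).round(2))
    for n in names:
        c=camera(n);M=mach(pts(c));f=c['frame']
        for x in xs:
            s=M[(abs(M[...,0]-x)<5)&(abs(M[...,1])<30)&(M[...,2]>72)&(M[...,2]<105)&(f.max(2)<85)]
            if len(s)>4: print(n,x,len(s),'y',s[:,1].min().round(1),s[:,1].max().round(1),'z',np.median(s[:,2]).round(1))
E
python3 -c "
from h import *
chk(range(-110,0,15))"
```

```text
tcp [ 413.2 -124.9   84.5] [-180.    -3.    84.5] F [-0.5  0.2 -0.3] [0.   0.07 0.05] yaw -7.32
scene -110 15 y -9.3 10.7 z 90.0
scene -95 15 y -11.9 10.7 z 90.7
scene -80 19 y -11.9 12.3 z 89.8
scene -65 20 y -13.2 11.3 z 91.2
scene -50 25 y -12.1 19.5 z 89.5
scene -35 20 y -11.8 13.2 z 90.7
scene -20 22 y -15.3 11.3 z 89.3
scene -5 15 y -14.3 10.0 z 89.3
top -50 28 y -16.1 21.6 z 91.1
top -35 24 y -10.7 19.5 z 91.0
top -20 21 y -13.2 9.5 z 91.6
top -5 12 y -12.7 9.4 z 90.6
```

Call:
send_rows:
  commands:
    - [0, [0.01, 0, 0], -0.01]
    - [0, [0.025, 0, 0], -0.01]
    - [0, [0.04, 0, 0], -0.01]
    - [0, [0.055, 0, 0], -0.01]
    - [0, [0.06, 0, 0], -0.01]

```text
time_s: 8.3
ee_pos: [473.1, -132.6, 84.5]
ee_rot: [0.0, 0.998, -0.059, 0.0]
contact_force: [0.4, 0.2, -0.7]
opening: 0.26
```

Call:
send_rows:
  commands:
    - [0, [0.01, 0, 0], 0]
    - [0, [0.02, 0, 0], 0]
    - [0, [0.028, 0, 0], 0]
    - [0, [0.028, 0, 0], 0]

```text
time_s: 8.8
ee_pos: [500.3, -135.8, 84.5]
ee_rot: [0.0, 0.998, -0.059, 0.0]
contact_force: [0.9, 0.6, -0.5]
opening: 0.261
```

```bash
python3 - <<'E'
from h import *
chk(range(-70,100,15))
c=camera('scene');M=mach(pts(c));f=c['frame']
cv2.imwrite('pics/c5.png',cv2.resize(f[150:250,195:325],(780,600),interpolation=cv2.INTER_CUBIC)[:,:,::-1])
E
```

```text
tcp [ 500.3 -135.8   84.5] [-92.2  -3.2  84.5] F [ 0.9  0.6 -0.5] [0.01 0.04 0.  ] yaw -6.76
scene -70 20 y -13.0 10.2 z 91.3
scene -55 25 y -13.6 21.0 z 89.8
scene -40 23 y -12.9 19.3 z 90.9
scene -25 21 y -15.0 12.1 z 90.8
scene -10 16 y -12.5 12.4 z 90.1
scene 5 25 y -14.2 12.0 z 91.2
scene 20 24 y -9.2 11.4 z 90.5
scene 35 21 y -13.5 11.5 z 90.7
scene 50 28 y -23.2 19.4 z 89.2
scene 65 24 y -11.1 14.4 z 89.2
scene 80 22 y -11.7 12.5 z 89.8
top 65 8 y 8.5 12.2 z 91.3
top 80 13 y -3.4 9.9 z 92.3
```

View pics/c5.png

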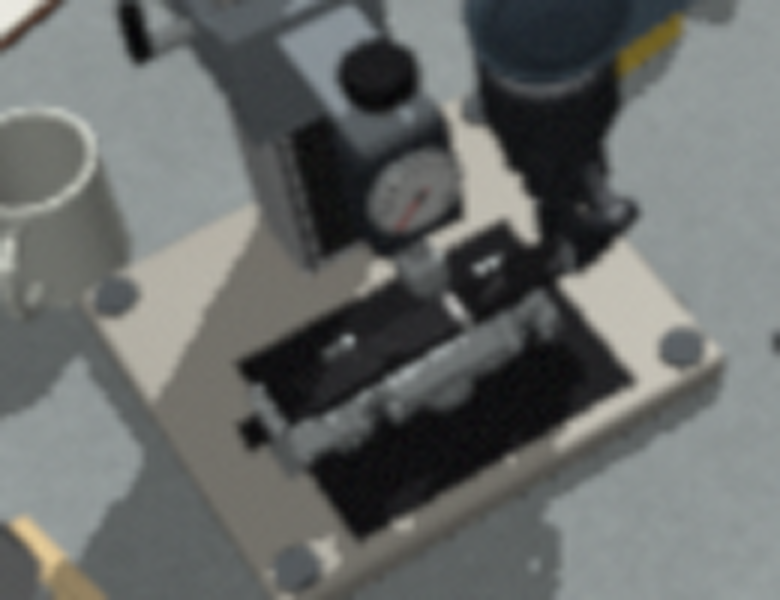

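The scene view shows the bar threaded through both guide pairs under the raised nose, with the white band near (458,307) and its tip about 15 mm short of the stop. I'll lower it onto the rollers.

Call:
send_rows:
  commands:
    - [0, [0, 0, 0.001], 0]
    - [0, [0, 0, 0.002], 0]
    - [0, [0, 0, 0.0025], 0]
    - [0, [0, 0, 0.0025], 0]

```text
time_s: 9.45
ee_pos: [499.7, -135.6, 81.8]
ee_rot: [-0.0, 0.998, -0.059, -0.0]
contact_force: [-0.3, 0.2, -1.1]
opening: 0.265
```

Call:
send_rows:
  commands:
    - [0, [0, 0, 0.0005], 0]
    - [0, [0, 0, 0.001], 0]
    - [0, [0, 0, 0.001], 0]

```text
time_s: 9.82
ee_pos: [499.8, -135.6, 80.8]
ee_rot: [-0.0, 0.998, -0.059, -0.0]
contact_force: [1.1, -0.7, -1.8]
opening: 0.262
```

Call:
send_rows:
  commands:
    - [0, [0, 0, 0.0005], 0]
    - [0, [0, 0, 0.001], 0]
    - [0, [0, 0, 0.001], 0]

```text
time_s: 10.2
ee_pos: [499.8, -135.6, 79.9]
ee_rot: [0.0, 0.998, -0.059, -0.0]
contact_force: [0.4, -0.2, -1.1]
opening: 0.257
```

Call:
send_rows:
  commands:
    - [0, [0.003, 0, 0.0003], 0]
    - [0, [0.006, 0, 0.0007], 0]
    - [0, [0.006, 0, 0.0007], 0]

```text
time_s: 10.58
ee_pos: [506.2, -136.4, 79.3]
ee_rot: [0.0, 0.998, -0.059, 0.0]
contact_force: [-0.3, 0.3, -1.0]
opening: 0.256
```

Call:
send_rows:
  commands:
    - [0, [0.0015, 0, 0.0003], 0]
    - [0, [0.003, 0, 0.0006], 0]
    - [0, [0.0045, 0, 0.0006], 0]
    - [0, [0.0045, 0, 0.0006], 0]

```text
time_s: 11.08
ee_pos: [510.5, -137.0, 78.8]
ee_rot: [0.0, 0.998, -0.059, 0.0]
contact_force: [-1.8, -0.1, 2.7]
opening: 0.258
```

Call:
send_rows:
  commands:
    - [0, [0, 0, 0.0003], 0]
    - [0, [0.0005, 0, 0.0006], 0]
    - [0, [0.001, 0, 0.0006], 0]

```text
time_s: 11.45
ee_pos: [510.9, -137.0, 78.5]
ee_rot: [0.0, 0.998, -0.059, -0.001]
contact_force: [-5.3, 0.2, 8.4]
opening: 0.265
```

```bash
python3 -c "
from h import *
chk(range(-40,100,20),('scene',))
c=camera('wrist');print(barfit(c,observe())[1:])"
```

```text
tcp [ 510.9 -137.    78.5] [-81.5  -3.2  78.5] F [-5.3  0.2  8.4] [0.11 0.75 0.04] yaw -6.76
scene -40 21 y -16.8 16.2 z 85.3
scene -20 19 y -12.3 12.2 z 85.9
scene 0 15 y -12.0 11.2 z 84.8
scene 20 23 y -11.9 11.2 z 85.8
scene 40 23 y -20.1 12.1 z 85.6
scene 60 26 y -21.7 13.3 z 87.2
scene 80 24 y -11.9 13.3 z 86.6
(array([0.0080949 , 0.04757072]), array([-0.01522372, -8.76080473]), array([32.52719362, 18.24073331, -7.53782758]))
```

Call:
send_rows:
  commands:
    - [0, [0, 0, -0.0004], 0]
    - [0, [0.001, 0, -0.0004], 0]
    - [0, [0.001, 0, -0.0004], 0]

```text
time_s: 11.92
ee_pos: [512.1, -137.2, 78.7]
ee_rot: [0.0, 0.998, -0.059, -0.0]
contact_force: [-3.1, 0.5, 5.3]
opening: 0.26
```

Call:
send_rows:
  commands:
    - [0, [0.001, 0, 0], 0]
    - [0, [0.001, 0, 0], 0]

```text
time_s: 12.18
ee_pos: [513.1, -137.3, 78.7]
ee_rot: [0.0, 0.998, -0.059, -0.0]
contact_force: [-4.4, 1.7, 6.1]
opening: 0.26
```

Call:
send_rows:
  commands:
    - [0, [0.001, 0, 0], 0]
    - [0, [0.001, 0, 0], 0]

```text
time_s: 12.42
ee_pos: [514.1, -137.4, 78.7]
ee_rot: [0.0, 0.998, -0.059, -0.0]
contact_force: [-3.6, 0.7, 5.9]
opening: 0.26
```

Call:
send_rows:
  commands:
    - [0, [0.0007, 0, 0], 0]
    - [0, [0.0007, 0, 0], 0]

```text
time_s: 12.68
ee_pos: [514.7, -137.5, 78.7]
ee_rot: [0.0, 0.998, -0.059, -0.0]
contact_force: [-4.1, 0.5, 6.1]
opening: 0.262
```

Call:
send_rows:
  commands:
    - [0, [0.0007, 0, 0], 0]
    - [0, [0.0007, 0, 0], 0]

```text
time_s: 12.92
ee_pos: [515.4, -137.5, 78.7]
ee_rot: [0.0, 0.998, -0.059, -0.0]
contact_force: [-4.4, 0.2, 5.5]
opening: 0.262
```

Call:
send_rows:
  commands:
    - [0, [0.0006, 0, 0], 0]
    - [0, [0.0006, 0, 0], 0]

```text
time_s: 13.18
ee_pos: [515.6, -137.6, 78.7]
ee_rot: [-0.0, 0.998, -0.059, -0.001]
contact_force: [-6.6, -0.4, 7.5]
opening: 0.258
```

Call:
send_rows:
  commands:
    - [0, [0.0005, 0, 0], 0]
    - [0, [0.0005, 0, 0], 0]

```text
time_s: 13.42
ee_pos: [515.6, -137.6, 78.7]
ee_rot: [-0.0, 0.998, -0.059, -0.002]
contact_force: [-6.6, 0.7, 8.4]
opening: 0.258
```

```bash
python3 -c "
from h import *
chk(range(-40,100,20),('scene',))
c=camera('scene');save(c,'s6');o=observe();w=camera('wrist');save(w,'w6')
f=c['frame'];M=mach(pts(c));v,u=np.where((f.min(2)>130)&(abs(M[...,1])<12)&(abs(M[...,0])<35)&(abs(M[...,2]-87)<9));print('band',M[v,u].round(1))
"
```

```text
tcp [ 515.6 -137.6   78.7] [-76.8  -3.2  78.7] F [-6.6  0.7  8.4] [ 0.09  1.27 -0.02] yaw -6.75
scene -40 23 y -16.9 17.1 z 85.1
scene -20 22 y -14.9 11.9 z 85.1
scene 0 5 y -12.1 10.9 z 86.3
scene 20 23 y -15.9 13.1 z 85.5
scene 40 27 y -16.9 18.8 z 85.2
scene 60 23 y -23.3 11.5 z 86.9
scene 80 24 y -13.5 12.1 z 86.7
band [[ -0.2 -11.1  86.1]
 [ -2.7  -8.4  87.1]
 [  1.7  -8.2  85.1]
 [ -1.2  -6.5  84.6]
 [  1.9  -0.6  88.1]
 [ -2.1  -1.6  83.6]
 [  0.1   2.1  83.8]
 [ -3.2   2.7  81.7]
 [  0.    8.8  85.6]]
```

The bar stopped at 515.6 while still being pushed, the force rose, and the band is at machine x ≈ 0, so it is home. I'll release it.

Call:
send_rows:
  commands:
    - [0, [-0.0007, 0, -0.0003], 0]
    - [35, [-0.0007, 0, -0.0003], 0]
    - [45, [-0.0007, 0, -0.0003], 0]
    - [50, [-0.0007, 0, -0.0003], 0]
    - [50, [-0.0007, 0, -0.0003], 0]

```text
time_s: 14.2
ee_pos: [516.1, -137.5, 78.6]
ee_rot: [-0.0, 0.998, -0.059, 0.0]
contact_force: [-0.1, -0.5, -0.3]
opening: 0.505
```

Call:
send_rows:
  commands:
    - [50, [0, 0, -0.008], 0]
    - [50, [0, 0, -0.016], 0]
    - [50, [-0.02, 0, -0.03], 0]
    - [50, [-0.05, 0, -0.06], 0]
    - [50, [-0.08, 0, -0.09], 0]

```text
time_s: 14.82
ee_pos: [435.9, -128.0, 170.1]
ee_rot: [0.0, 0.998, -0.059, 0.0]
contact_force: [0.2, 0.2, 0.7]
opening: 0.501
```

```bash
python3 - <<'E'
from h import *
chk(range(-100,110,20),('scene','top'))
ws=[]
c=camera('scene');cv2.imwrite('pics/c7.png',cv2.resize(c['frame'][150:250,195:325],(780,600),interpolation=cv2.INTER_CUBIC)[:,:,::-1])
P=pts(c);f=c['frame'];M=mach(P)
m=(f.max(2)<60)&(P[...,2]>290)&(P[...,2]<320)&(np.hypot(M[...,0],M[...,1])<25)
print('knob',np.median(P[m],0),np.percentile(P[m][:,2],[5,25,50,75,95]))
E
```

```text
tcp [ 435.9 -128.   170.1] [-157.1   -3.4  170.1] F [0.2 0.2 0.7] [-0.07 -0.02  0.01] yaw -6.76
scene -80 21 y -12.6 11.8 z 85.8
scene -60 21 y -12.7 10.6 z 85.8
scene -40 24 y -16.8 21.1 z 85.9
scene -20 22 y -15.1 12.8 z 85.8
scene 20 24 y -13.3 10.9 z 85.6
scene 40 24 y -21.7 12.3 z 85.1
scene 60 23 y -24.8 12.5 z 86.3
scene 80 24 y -13.5 11.5 z 86.0
scene 100 17 y -12.8 14.5 z 87.4
top 0 5 y -0.6 8.8 z 84.4
top 80 16 y -3.3 12.3 z 86.5
top 100 18 y -16.2 13.3 z 86.5
knob [ 594.87486955 -138.88029863  306.8275346 ] [296.30659222 303.94572666 306.8275346  308.27967037 310.14447365]
```

View pics/c7.png

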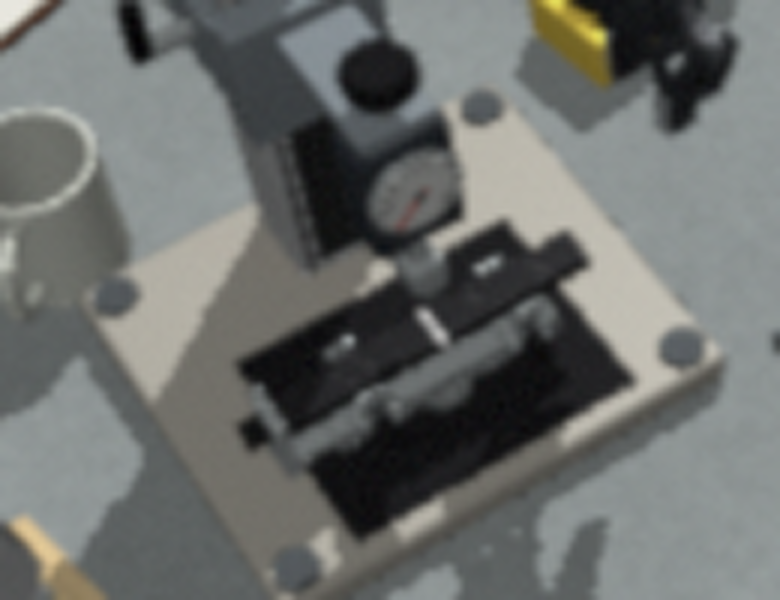

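The view shows the bar lying free on the rollers with the white band at (432,325) under the nose, home against the stop, and the nose still clear. Now I'll go above the knob with the fingers shut.

Call:
send_rows:
  commands:
    - [0, [0, 0, -0.045], 0]
    - [0, [0, 0, -0.09], 0]
    - [0, [0, 0, -0.135], 0]
    - [0, [0, 0, -0.18], 0]
    - [0, [0.03, 0, -0.18], 0]

```text
time_s: 15.6
ee_pos: [468.3, -132.6, 353.3]
ee_rot: [0.002, 0.998, -0.059, 0.004]
contact_force: [0.3, 0.2, -0.8]
opening: -0.006
```

Call:
send_rows:
  commands:
    - [0, [0.04, -0.001, 0], 0]
    - [0, [0.08, -0.003, 0], 0]
    - [0, [0.12, -0.003, 0], 0]
    - [0, [0.127, -0.003, 0], 0]
    - [0, [0.127, -0.003, 0], 0]

```text
time_s: 16.23
ee_pos: [592.9, -143.6, 347.5]
ee_rot: [-0.0, 0.998, -0.059, -0.001]
contact_force: [-0.3, 0.3, -0.3]
opening: -0.001
```

```bash
python3 -c "
from h import *
chk([],())"
```

```text
tcp [ 592.9 -143.6  347.5] [7.000e-01 3.000e-01 3.475e+02] F [-0.3  0.3 -0.3] [ 0.04 -0.04  0.02] yaw -6.76
```

Now descend to just above the knob top (about 309), then feel for it.

Call:
send_rows:
  commands:
    - [0, [0, 0, 0.015], 0]
    - [0, [0, 0, 0.027], 0]
    - [0, [0, 0, 0.033], 0]
    - [0, [0, 0, 0.034], 0]
    - [0, [0, 0, 0.034], 0]

```text
time_s: 16.85
ee_pos: [592.9, -143.7, 315.0]
ee_rot: [0.0, 0.998, -0.059, 0.0]
contact_force: [-0.2, 0.1, 0.5]
opening: 0.003
```

Call:
send_rows:
  commands:
    - [0, [0, 0, 0.002], 0]
    - [0, [0, 0, 0.004], 0]
    - [0, [0, 0, 0.006], 0]
    - [0, [0, 0, 0.008], 0]

```text
time_s: 17.35
ee_pos: [592.9, -143.7, 307.4]
ee_rot: [0.0, 0.998, -0.059, 0.0]
contact_force: [-2.5, -0.1, 4.1]
opening: -0.003
```

Call:
send_rows:
  commands:
    - [0, [0, 0, 0.003], 0]
    - [0, [0, 0, 0.006], 0]
    - [0, [0, 0, 0.009], 0]
    - [0, [0, 0, 0.012], 0]
    - [0, [0, 0, 0.015], 0]

```text
time_s: 17.98
ee_pos: [592.9, -143.7, 291.5]
ee_rot: [0.0, 0.998, -0.059, 0.0]
contact_force: [-0.9, -0.1, 3.5]
opening: 0.001
```

Call:
send_rows:
  commands:
    - [0, [0, 0, 0.003], 0]
    - [0, [0, 0, 0.006], 0]
    - [0, [0, 0, 0.009], 0]
    - [0, [0, 0, 0.011], 0]
    - [0, [0, 0, 0.012], 0]

```text
time_s: 18.6
ee_pos: [592.9, -143.7, 279.6]
ee_rot: [0.0, 0.998, -0.059, 0.0]
contact_force: [-0.2, 0.4, 4.6]
opening: -0.002
```

Call:
send_rows:
  commands:
    - [0, [0, 0, 0.0005], 0]
    - [0, [0, 0, 0.001], 0]
    - [0, [0, 0, 0.0015], 0]
    - [0, [0, 0, 0.002], 0]

```text
time_s: 19.1
ee_pos: [592.9, -143.7, 277.7]
ee_rot: [0.0, 0.998, -0.059, 0.0]
contact_force: [-1.0, 0.9, 4.2]
opening: -0.002
```

Call:
send_rows:
  commands:
    - [0, [0, 0, 0.0005], 0]
    - [0, [0, 0, 0.001], 0]

```text
time_s: 19.35
ee_pos: [592.9, -143.7, 276.7]
ee_rot: [-0.0, 0.998, -0.059, 0.0]
contact_force: [-0.5, 0.4, 3.6]
opening: 0.004
```

Call:
send_rows:
  commands:
    - [0, [0, 0, 0.0005], 0]
    - [0, [0, 0, 0.001], 0]

```text
time_s: 19.6
ee_pos: [592.9, -143.7, 275.7]
ee_rot: [0.0, 0.998, -0.059, 0.0]
contact_force: [-0.5, -0.1, 3.0]
opening: 0.003
```

Call:
send_rows:
  commands:
    - [0, [0, 0, 0.0005], 0]
    - [0, [0, 0, 0.001], 0]

```text
time_s: 19.85
ee_pos: [592.9, -143.7, 274.7]
ee_rot: [0.0, 0.998, -0.059, 0.0]
contact_force: [-0.2, 0.5, 3.4]
opening: 0.0
```

Call:
send_rows:
  commands:
    - [0, [0, 0, 0.0005], 0]
    - [0, [0, 0, 0.001], 0]

```text
time_s: 20.1
ee_pos: [592.9, -143.7, 273.7]
ee_rot: [0.0, 0.998, -0.059, 0.0]
contact_force: [0.5, 0.2, 3.1]
opening: -0.001
```

Call:
send_rows:
  commands:
    - [0, [0, 0, 0.0005], 0]
    - [0, [0, 0, 0.001], 0]

```text
time_s: 20.35
ee_pos: [592.9, -143.7, 272.7]
ee_rot: [0.0, 0.998, -0.059, 0.0]
contact_force: [1.3, -0.1, 3.8]
opening: -0.002
```

Call:
send_rows:
  commands:
    - [0, [0, 0, 0.0005], 0]
    - [0, [0, 0, 0.001], 0]

```text
time_s: 20.6
ee_pos: [592.9, -143.7, 271.7]
ee_rot: [0.0, 0.998, -0.059, 0.0]
contact_force: [0.6, -0.1, 2.9]
opening: 0.004
```

Call:
send_rows:
  commands:
    - [0, [0, 0, 0.0005], 0]
    - [0, [0, 0, 0.001], 0]

```text
time_s: 20.85
ee_pos: [592.9, -143.7, 270.7]
ee_rot: [0.0, 0.998, -0.059, 0.0]
contact_force: [1.6, -0.3, 3.1]
opening: 0.001
```

Call:
send_rows:
  commands:
    - [0, [0, 0, 0.0005], 0]
    - [0, [0, 0, 0.001], 0]

```text
time_s: 21.1
ee_pos: [592.9, -143.7, 269.7]
ee_rot: [0.0, 0.998, -0.059, 0.0]
contact_force: [1.1, -0.1, 3.3]
opening: -0.001
```

Call:
send_rows:
  commands:
    - [0, [0, 0, 0.0005], 0]
    - [0, [0, 0, 0.001], 0]

```text
time_s: 21.35
ee_pos: [592.9, -143.7, 268.7]
ee_rot: [0.0, 0.998, -0.059, 0.0]
contact_force: [0.7, -1.0, 3.7]
opening: -0.001
```

Call:
send_rows:
  commands:
    - [0, [0, 0, 0.0005], 0]
    - [0, [0, 0, 0.001], 0]

```text
time_s: 21.6
ee_pos: [592.9, -143.7, 267.7]
ee_rot: [0.0, 0.998, -0.059, 0.0]
contact_force: [1.7, -0.2, 4.0]
opening: -0.002
```

Call:
send_rows:
  commands:
    - [0, [0, 0, 0.0005], 0]
    - [0, [0, 0, 0.001], 0]

```text
time_s: 21.85
ee_pos: [592.9, -143.7, 267.0]
ee_rot: [0.0, 0.998, -0.059, 0.0]
contact_force: [0.3, -0.7, 4.8]
opening: -0.0
```

Call:
send_rows:
  commands:
    - [0, [0, 0, 0.0005], 0]
    - [0, [0, 0, 0.001], 0]

```text
time_s: 22.1
ee_pos: [592.9, -143.7, 266.6]
ee_rot: [0.0, 0.998, -0.059, 0.0]
contact_force: [-1.8, 0.1, 7.3]
opening: 0.002
```

Contact felt at about 267 (friction ≈ 3.5 N). I'm aiming for a total of about 13.5 N.

Call:
send_rows:
  commands:
    - [0, [0, 0, 0.0005], 0]
    - [0, [0, 0, 0.001], 0]
    - [0, [0, 0, 0.001], 0]

```text
time_s: 22.48
ee_pos: [592.9, -143.7, 266.2]
ee_rot: [0.0, 0.998, -0.059, 0.0]
contact_force: [-0.7, 0.4, 8.7]
opening: 0.001
```

Call:
send_rows:
  commands:
    - [0, [0, 0, 0.0005], 0]
    - [0, [0, 0, 0.001], 0]
    - [0, [0, 0, 0.001], 0]

```text
time_s: 22.85
ee_pos: [592.9, -143.7, 265.8]
ee_rot: [0.0, 0.998, -0.059, 0.0]
contact_force: [-2.9, 1.0, 11.1]
opening: -0.0
```

Call:
send_rows:
  commands:
    - [0, [0, 0, 0.0004], 0]
    - [0, [0, 0, 0.0008], 0]
    - [0, [0, 0, 0.0008], 0]

```text
time_s: 23.22
ee_pos: [592.9, -143.7, 265.5]
ee_rot: [0.0, 0.998, -0.059, 0.0]
contact_force: [-3.2, 2.1, 12.2]
opening: 0.0
```

Nose load is 9 to 10 N by both the force rise and the 1.7 mm travel. Now I'll take the hand away.

Call:
send_rows:
  commands:
    - [0, [0, 0, -0.003], 0]
    - [0, [0, 0, -0.01], 0]
    - [0, [0, 0, -0.03], 0]
    - [0, [0, 0, -0.06], 0]
    - [0, [0, 0, -0.1], 0]

```text
time_s: 23.85
ee_pos: [592.4, -143.5, 363.8]
ee_rot: [-0.0, 0.998, -0.059, -0.001]
contact_force: [0.2, 0.2, -0.7]
opening: 0.0
```

Call:
send_rows:
  commands:
    - [0, [-0.05, 0, 0], 0]
    - [0, [-0.1, 0, 0], 0]
    - [0, [-0.15, 0, 0], 0]
    - [0, [-0.15, 0, 0], 0]

```text
time_s: 24.35
ee_pos: [442.0, -125.5, 364.2]
ee_rot: [0.001, 0.998, -0.06, 0.001]
contact_force: [1.2, -0.5, -0.8]
opening: -0.001
```

```bash
python3 - <<'E'
from h import *
chk(range(-80,110,40),('scene',))
c=camera('scene');P=pts(c);M=mach(P);f=c['frame']
m=(f.max(2)<60)&(P[...,2]>250)&(P[...,2]<275)&(np.hypot(M[...,0],M[...,1])<25)
print('knob',np.median(P[m],0))
r=f.astype(int);v,u=np.where((r[...,0]-r[...,1]>30)&(abs(M[...,0])<30)&(abs(M[...,1])<40));p=M[v,u]
print('red',np.c_[u,v].tolist(),p[:,[0,2]].round(0).tolist())
a=cv2.resize(f[150:250,195:325],(520,400),interpolation=cv2.INTER_CUBIC)
b=cv2.resize(f[165:205,245:285],(280,400),interpolation=cv2.INTER_CUBIC);cv2.imwrite('pics/c8.png',np.hstack([a,b])[:,:,::-1])
E
```

```text
tcp [ 442.  -125.5  364.2] [-1.513e+02 -1.000e-01  3.642e+02] F [ 1.2 -0.5 -0.8] [ 0.02  0.   -0.07] yaw -6.83
scene -80 19 y -9.4 10.3 z 85.8
scene -40 24 y -13.3 19.9 z 85.4
scene 0 15 y 8.3 13.5 z 91.6
scene 40 23 y -20.5 17.7 z 85.8
scene 80 25 y -13.6 14.3 z 85.1
knob [ 594.99810957 -139.30561298  263.61740891]
red [] []
```

View pics/c8.png

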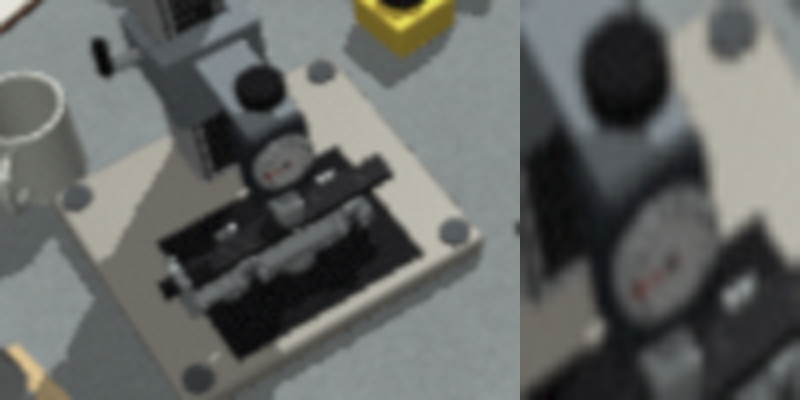

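The nose sits on the bar over the band, and the bar has not moved. The pointer in the crop, from (670,262) to (635,292), has turned clockwise by roughly 30-40°, which suits 7-10 N. The hand is clear, so I'm handing in.

```bash
python3 -c "
from bench import job_done;print(job_done())"
```

```text
the job is handed in; nothing more can be done
None
```

The bend test is set up and handed in at about 24.5 s of the 58 s allowed. I gripped the white-banded dark bar near its rear end and fed it under the raised nose between the guides. I then slid it against the end stop and released it before touching the carriage.

**Bar seated:** it stopped against further pushing with about 7 N on the tool, partly roller friction. The depth images put it about 1 mm from the middle of the guides and within about 1° of the fixture axis. The white band was at machine x ≈ 0, and it did not visibly shift when the nose came down.

**Preload:** I pushed the knob down in small steps and felt contact at a knob height of about 267 mm. Free travel had taken about 3.5 N, and I stopped at 12.2 N, so the nose load is about 9 N. The 1.7 mm of travel after contact gives about 10 N. The highest tool force I read while pushing was 12.2 N.

**Weaker checks:**
- **Dial:** the picture was coarse. The pointer had turned clockwise by roughly 30–40° (7–9 N), read by eye because my colour search for the red pointer found nothing.
- **Depth cameras:** they read the bar's top and the knob about 1–2 mm low, which is within the calibration error.

The hand was clear at the end. I did not go near the stop button or the other things on the table, but I did not re-measure their positions.

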